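Press the gold medallion home

TASK

On the awards packing table, press the gold medallion gently down with closed fingertips until it sits fully home in its blue award, keep it pressed there for about two seconds so that it takes, then withdraw. Do not shift, lift or pick up the award, and do not touch the awards with the silver, red and black medallions or disturb anything else on the table.

Things in the scene. Friction and masses are not known exactly. Their poses are not given: they have to be found in the camera images.
- award_gold: loose blue crystal-glass award lying flat on the table, drop-shaped from above: a disc of radius 44 mm with one corner that reaches 62 mm from the centre; 22 mm thick, about 0.35 kg, carrying the gold medallion. Origin: centre of the disc, on the underside (table height); its x axis points to the corner of the drop, z up
- medal_gold_top (a point): centre of the top face of the gold medallion, a round disc 34 mm across and 4 mm thick on a pin in the middle of award_gold. At the start it stands 6 mm proud, top face 32 mm above the table; fully home its top face is 26 mm above the table
- medal_gold (a joint): how far the gold medallion has been pressed into its award: 0 fully proud (start), 0.006 m fully home on a hard stop. The snug pin starts to move at about 2.5 N and needs about 4.5 N near home; it stays where it is left and does not spring back. It cannot be pulled out
- award_silver: loose blue crystal-glass award lying flat on the table, drop-shaped from above: a disc of radius 44 mm with one corner that reaches 62 mm from the centre; 22 mm thick, about 0.35 kg, carrying the silver medallion. Origin: centre of the disc, on the underside (table height); its x axis points to the corner of the drop, z up
- medal_silver_top (a point): centre of the top face of the silver medallion, a round disc 34 mm across and 4 mm thick on a pin in the middle of award_silver. At the start it stands 6 mm proud, top face 32 mm above the table; fully home its top face is 26 mm above the table
- medal_silver (a joint): how far the silver medallion has been pressed into its award: 0 fully proud (start), 0.006 m fully home on a hard stop. The snug pin starts to move at about 2.5 N and needs about 4.5 N near home; it stays where it is left and does not spring back. It cannot be pulled out
- award_red: loose blue crystal-glass award lying flat on the table, drop-shaped from above: a disc of radius 44 mm with one corner that reaches 62 mm from the centre; 22 mm thick, about 0.35 kg, carrying the red medallion. Origin: centre of the disc, on the underside (table height); its x axis points to the corner of the drop, z up
- medal_red_top (a point): centre of the top face of the red medallion, a round disc 34 mm across and 4 mm thick on a pin in the middle of award_red. At the start it stands 6 mm proud, top face 32 mm above the table; fully home its top face is 26 mm above the table
- medal_red (a joint): how far the red medallion has been pressed into its award: 0 fully proud (start), 0.006 m fully home on a hard stop. The snug pin starts to move at about 2.5 N and needs about 4.5 N near home; it stays where it is left and does not spring back. It cannot be pulled out
- award_black: loose blue crystal-glass award lying flat on the table, drop-shaped from above: a disc of radius 44 mm with one corner that reaches 62 mm from the centre; 22 mm thick, about 0.35 kg, carrying the black medallion. Origin: centre of the disc, on the underside (table height); its x axis points to the corner of the drop, z up
- medal_black_top (a point): centre of the top face of the black medallion, a round disc 34 mm across and 4 mm thick on a pin in the middle of award_black. At the start it stands 6 mm proud, top face 32 mm above the table; fully home its top face is 26 mm above the table
- medal_black (a joint): how far the black medallion has been pressed into its award: 0 fully proud (start), 0.006 m fully home on a hard stop. The snug pin starts to move at about 2.5 N and needs about 4.5 N near home; it stays where it is left and does not spring back. It cannot be pulled out
- tape_roll: loose roll of brown packing tape lying flat, 84 mm across, 24 mm high; bystander. Origin: centre of its underside
- glue_bottle: loose small white bottle with an orange cap, standing, 38 mm across, 105 mm high; bystander. Origin: centre of its underside
- flask: loose tall blue drinking flask with a black cap, standing, 68 mm across, 210 mm high; bystander, at the left side of the table. Origin: centre of its underside
- brush: loose dusting brush lying at the right side of the table, 200 mm long, 42 mm wide, 20 mm high; bystander. Origin: middle of its length, on the table; its x axis runs along it

How it is judged:
By the outcome, as a careful person would: the job done as asked, in the order asked, and still so for the second after the job is handed in, with the robot touching nothing.
It also fails if it takes over 32 s, if anything falls off the work surface, if the arm or the gripper's body presses on something with over 40 N, if the wrist force passes 120 N, or if a joint passes its speed limit or range.

ROBOT

A 6-joint arm with a two-finger parallel gripper is mounted at the origin on the work surface. World frame = base frame: x ahead of the robot, y to its left, z up, the work surface at z = 0. Lengths are in m, angles in rad, forces in N, time in s.
With the tool pointing down it reaches from about 0.225 to 0.875 m from the base axis. Payload 3.4 kg.
Tool frame: the origin (TCP) lies between the finger pads; the fingertips stand 11 mm ahead of it and the grasp point (between the pads) lies 8 mm behind it; z points along the fingers, y is the line along which they close (so a half turn about z gives the same grasp; the last joint's range is limited). The gripper opens to 85 mm and grips with 20 to 120 N. Pads are 22 mm wide; open, the fingers measure 114 mm over their backs; the gripper's body (76 mm by 85 mm) begins 54 mm behind the grasp point. The pads swing forward as they close: fully open they stand 13 mm farther back than shut.
Start: joints at [-1.469, 0.276, 1.505, -0, 1.361, -0.121], TCP at [0.127, -0.561, 0.242] pointing down, gripper open.
Joint ranges: [-2.89, 2.89], [-0.75, 2.08], [0.22, 2.7], [-1.18, 4.32], [0.11, 2.71], [-2.7, 2.7]. Speed limits (rad/s): [2.57, 2.57, 3.14, 3.14, 3.14, 3.14].

INTERFACE

Orientations are given as a unit quaternion [w, x, y, z].
In Python, from rig import manip, imaging gives the robot as it stands. The module is installed in compiled form; this text tells all that it offers.
- The arm moves only by the tool jog_arm, never from a script. Its argument "deltas" is one flat list of numbers, 7 for each row, row after row: the turn, a rotation vector about the world's x, y, z in degrees, then the shift along the world's x, y, z in mm, then the opening, from 0 (shut) to 1 (fully open). In form: [ax, ay, az, tx, ty, tz, gripper, ax, ay, az, tx, ty, tz, gripper, ...]. A call has 1 to 20 rows; each row is the pose to reach, as a shift and turn from the pose commanded when the call began; what a row does not reach only later rows make up. A row lasts 1/10 s, in which the tool goes at most 50 mm and 8.59 degrees, less where a joint would pass 70% of its speed; a pose out of reach is approached as far as the arm can. A call with a gripper value outside its range is refused whole. The fingers move at their own pace and stop on an object; "grip_force" is the grip in N (left out, the last holds). Time passes only in rows, so rows that repeat a pose let the fingers close. It gives the time, the measured TCP pose, the force, the opening and the grip force at its end, in the units of the state.
- manip.get_state(): the state, without advancing time (a new reading comes with each control period).
- imaging.get_image(name): name is "side" or "top" or "wrist"; returns the picture (400x640x3 uint8, blue, green, red); there is no depth.
- imaging.calibration(name): a dict with "mtx" (3x3 intrinsics, pixels), "cam_to_world" (4x4, takes a point from camera to world coordinates). Camera axes: x right, y down, z forward; pixel columns grow to the right and rows downward; lengths in m; the calibration is good to about 2 mm. The wrist camera is an equidistant fisheye: a pixel r from the principal point sees the ray r / f radians off the axis. A picture is of the moment at which its call begins: read the wrist's pose just before it. calibration takes no time and is no camera call; for the wrist camera it gives the pose at the moment of the call.
- manip.sign_off(): hands the job in; it is judged then, once.
The state is a dict: "clock": time; "qpos": joint angles; "qd": joint speeds; "effort": joint torques, N m; "position": TCP position; "ee_rot": TCP orientation; "contact_force": force on the tool from outside, world axes, zero at the start; "moment": the same for the moment, N m; "width": finger opening in m; "gripper_force": force on a finger pad.
Only numpy, scipy, OpenCV 4.12 (cv2) and the standard library are available. Lean on these libraries where they do the work, as an engineer would, in place of code of your own. Each camera call takes 0.05 s, during which the arm holds its last target. There are 200 camera calls.

## Working session

There is one attempt and no reset: what is moved stays moved. The work goes in short steps, Python scripts to look and compute and a tool call to move; the robot and the scene stay as the last step left them, time stands still between calls to the robot, and variables do not carry over. Pictures are saved under pics/ and viewed, at most 10 in all, crops included, and the job is handed in when it is done.

Besides the shell and the picture viewer there is one more tool, called after ">>>" as name(argument=value, ...) on one line, values as JSON. jog_arm: Moves the arm, as the interface text tells. Its arguments: {"type":"object","properties":{"deltas":{"type":"array"},"grip_force":{"type":"number"}},"required":["deltas"]}

```bash
mkdir -p pics; python3 - <<'E'
from rig import manip, imaging
import cv2
s=manip.get_state(); print({k:s[k] for k in('clock','position','ee_rot','contact_force','width')})
for n in('top','side'):
    cv2.imwrite(f'pics/{n}0.png',imaging.get_image(n)); print(n,imaging.calibration(n))
E
```

```text
{'clock': 0.0, 'position': array([ 0.12699153, -0.56025767,  0.24142578]), 'ee_rot': array([-9.34485391e-04,  9.93803008e-01,  1.11151731e-01,  1.98717301e-05]), 'contact_force': array([-0.09798177, -0.16537334,  0.73343561]), 'width': 0.08519398533798704}
top {'mtx': array([[485.71636358,   0.        , 316.15322396],
       [  0.        , 485.71636358, 202.83356158],
       [  0.        ,   0.        ,   1.        ]]), 'cam_to_world': array([[ 3.44461153e-05, -9.81430438e-01,  1.91818387e-01,
         3.25184608e-01],
       [-9.99749865e-01,  4.25627744e-03,  2.19565902e-02,
         2.49551913e-02],
       [-2.23652983e-02, -1.91771163e-01, -9.81184801e-01,
         1.26950728e+00],
       [ 0.00000000e+00,  0.00000000e+00,  0.00000000e+00,
         1.00000000e+00]])}
side {'mtx': array([[492.59500989,   0.        , 317.62926076],
       [  0.        , 492.59500989, 200.42731043],
       [  0.        ,   0.        ,   1.        ]]), 'cam_to_world': array([[ 0.96646322, -0.20579794,  0.15361009,  0.38258051],
       [-0.25604166, -0.72611168,  0.63812577, -0.75679602],
       [-0.01978689, -0.65605567, -0.75445307,  0.99161406],
       [ 0.        ,  0.        ,  0.        ,  1.        ]])}
```

View pics/top0.png

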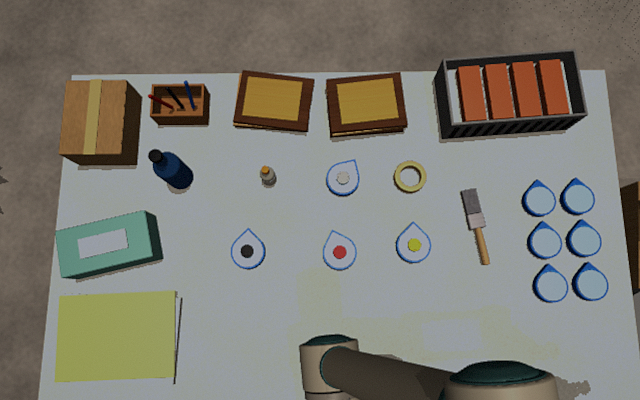

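View pics/side0.png

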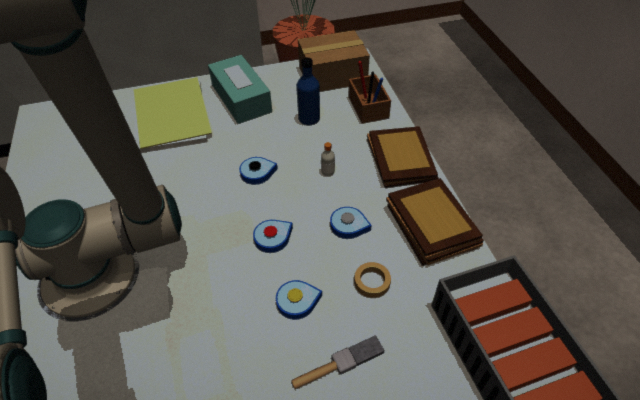

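The top view shows the gold medallion at about (414,245), with red at (339,252), silver at (343,178) and the tape at (410,176). In the side view, gold is at about (295,295). Next I'll find the gold centroid in both views.

```bash
cat > h.py <<'E'
import cv2, numpy as np
def gold(im,c,r=14):
    h=cv2.cvtColor(im,cv2.COLOR_BGR2HSV); m=cv2.inRange(h,(22,130,90),(36,255,255))
    k=np.zeros_like(m); cv2.circle(k,c,r,255,-1); m&=k
    M=cv2.moments(m,True); return np.array([M['m10'],M['m01']])/M['m00'],M['m00']
def ray(C,uv,fish=False):
    K,T=C['mtx'],C['cam_to_world']; p=[(uv[0]-K[0,2])/K[0,0],(uv[1]-K[1,2])/K[1,1]]
    d=np.array([*p,1.])
    if fish:
        t=np.hypot(*p); d=np.array([*(np.array(p)/max(t,1e-9)*np.sin(t)),np.cos(t)])
    return T[:3,3],T[:3,:3]@d
def hit(C,uv,z,fish=False):
    o,d=ray(C,uv,fish); return o+d*(z-o[2])/d[2]
E
python3 - <<'E'
from h import *; from rig import imaging
for n,c in(('top',(414,245)),('side',(295,295))):
    uv,a=gold(cv2.imread(f'pics/{n}0.png'),c); print(n,uv,a,hit(imaging.calibration(n),uv,.031))
E
```

```text
top [413.86290323 244.54032258] 124.0 [ 0.45810432 -0.19600695  0.031     ]
side [294.61904762 294.83673469] 147.0 [ 0.45798798 -0.19860546  0.031     ]
```

>>> jog_arm(deltas=[0, 0, 0, 8, 9, 0, 0, 0, 0, 0, 30, 33, 0, 0, 0, 0, 0, 60, 66, 0, 0, 0, 0, 0, 90, 99, 0, 0, 0, 0, 0, 120, 132, 0, 0, 0, 0, 0, 150, 165, 0, 0, 0, 0, 0, 180, 198, -10, 0, 0, 0, 0, 210, 231, -25, 0, 0, 0, 0, 240, 264, -45, 0, 0, 0, 0, 270, 297, -65, 0, 0, 0, 0, 295, 325, -85, 0, 0, 0, 0, 315, 347, -100, 0, 0, 0, 0, 326, 359, -112, 0, 0, 0, 0, 331, 363, -120, 0, 0, 0, 0, 331, 363, -120, 0, 0, 0, 0, 331, 363, -120, 0, 0, 0, 0, 331, 363, -120, 0], grip_force=30)

```text
clock: 1.8
position: [0.4579, -0.1987, 0.123]
ee_rot: [0.001, 0.994, 0.111, 0.0]
contact_force: [0.5, -0.5, 0.6]
width: -0.0001
gripper_force: 0.0
```

```bash
python3 - <<'E'
from h import *; from rig import manip,imaging
s=manip.get_state(); print({k:s[k] for k in('clock','position','ee_rot','contact_force','width')})
C=imaging.calibration('wrist'); print(C['mtx'],C['cam_to_world'].round(3))
cv2.imwrite('pics/w1.png',imaging.get_image('wrist'))
E
```

```text
{'clock': 1.8, 'position': array([ 0.45787331, -0.19871937,  0.12302836]), 'ee_rot': array([5.31117582e-04, 9.93865404e-01, 1.10594422e-01, 3.87840324e-04]), 'contact_force': array([ 0.48813328, -0.54632349,  0.55026379]), 'width': -0.00010475514132443949}
[[309.70691629   0.         316.35450127]
 [  0.         309.70691629 202.9734302 ]
 [  0.           0.           1.        ]] [[ 0.22  -0.936 -0.276  0.529]
 [-0.976 -0.211 -0.063 -0.182]
 [ 0.001  0.283 -0.959  0.254]
 [ 0.     0.     0.     1.   ]]
```

View pics/w1.png

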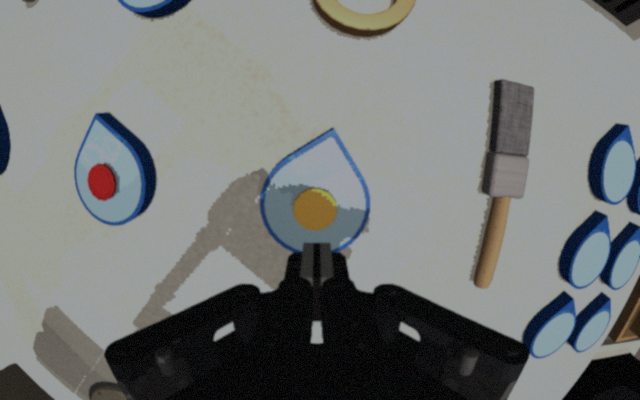

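The wrist view shows the gold medallion fully visible at about (315,209), with the shut fingertips at about (317,245). Red is well clear at (102,182).

```bash
python3 - <<'E'
from h import *; from rig import manip,imaging
im=cv2.imread('pics/w1.png'); h=cv2.cvtColor(im,cv2.COLOR_BGR2HSV); m=cv2.inRange(h,(12,110,60),(38,255,255)); m[:180]=0;m[245:]=0;m[:,:280]=0;m[:,350:]=0
c,_=cv2.findContours(m,0,2); c=max(c,key=cv2.contourArea); print(cv2.boundingRect(c)); e=cv2.fitEllipse(cv2.convexHull(c)); print(e)
C=imaging.calibration('wrist'); print(hit(C,e[0],.031,True))
E
```

```text
(293, 188, 44, 42)
((314.48291015625, 208.8306121826172), (41.33982849121094, 42.842018127441406), 102.59918212890625)
[ 0.45965698 -0.1966783   0.031     ]
```

>>> jog_arm(deltas=[0, 0, 0, 1, 2, -8, 0, 0, 0, 0, 1, 2, -24, 0, 0, 0, 0, 1, 2, -40, 0, 0, 0, 0, 1, 2, -54, 0, 0, 0, 0, 1, 2, -64, 0, 0, 0, 0, 1, 2, -70, 0, 0, 0, 0, 1, 2, -72, 0, 0, 0, 0, 1, 2, -72, 0, 0, 0, 0, 1, 2, -72, 0, 0, 0, 0, 1, 2, -72, 0])

```text
clock: 2.85
position: [0.4594, -0.1961, 0.0509]
ee_rot: [0.0, 0.994, 0.111, 0.0]
contact_force: [-0.5, 0.5, -0.4]
width: -0.0003
gripper_force: 0.0
```

```bash
python3 - <<'E'
from h import *; from rig import manip,imaging
s=manip.get_state(); print({k:s[k] for k in('clock','position','contact_force')})
a=imaging.get_image('wrist')[150:300,220:420]; b=imaging.get_image('side')[230:340,220:400]
cv2.imwrite('pics/w2.png',np.vstack([cv2.resize(a,(400,300),interpolation=2),cv2.resize(b,(400,244),interpolation=2)]))
E
```

```text
{'clock': 2.85, 'position': array([ 0.45942834, -0.19605507,  0.05085283]), 'contact_force': array([-0.4821615 ,  0.50387849, -0.44169965])}
```

View pics/w2.png

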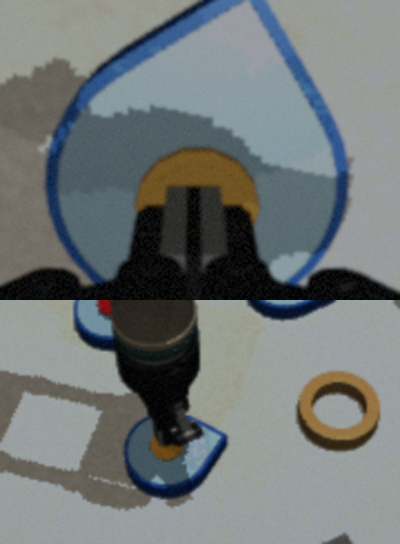

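The shut fingertips sit over the middle of the gold medallion: pads at about x=194 against the medallion centre at about 196 in the crop, and clear of the red medallion. I'll press down slowly and watch the force.

>>> jog_arm(deltas=[0, 0, 0, -0.5, 0, -2, 0, 0, 0, 0, -0.5, 0, -4, 0, 0, 0, 0, -0.5, 0, -6, 0, 0, 0, 0, -0.5, 0, -7, 0, 0, 0, 0, -0.5, 0, -8, 0, 0, 0, 0, -0.5, 0, -9, 0, 0, 0, 0, -0.5, 0, -10, 0, 0, 0, 0, -0.5, 0, -10, 0, 0, 0, 0, -0.5, 0, -10, 0])

```text
clock: 3.85
position: [0.4584, -0.1957, 0.0403]
ee_rot: [-0.0, 0.994, 0.111, -0.0]
contact_force: [-0.5, 0.2, 2.7]
width: 0.0001
gripper_force: 0.9
```

>>> jog_arm(deltas=[0, 0, 0, 0, 0, -0.5, 0, 0, 0, 0, 0, 0, -1, 0, 0, 0, 0, 0, 0, -1.5, 0, 0, 0, 0, 0, 0, -2, 0, 0, 0, 0, 0, 0, -2.5, 0, 0, 0, 0, 0, 0, -3, 0, 0, 0, 0, 0, 0, -3, 0, 0, 0, 0, 0, 0, -3, 0])

```text
clock: 4.65
position: [0.4584, -0.1957, 0.0372]
ee_rot: [-0.0, 0.994, 0.111, -0.0]
contact_force: [-1.5, 1.4, 3.3]
width: -0.0002
gripper_force: 1.6
```

>>> jog_arm(deltas=[0, 0, 0, 0, 0, -0.3, 0, 0, 0, 0, 0, 0, -0.6, 0, 0, 0, 0, 0, 0, -1, 0, 0, 0, 0, 0, 0, -1, 0, 0, 0, 0, 0, 0, -1, 0])

```text
clock: 5.15
position: [0.4584, -0.1957, 0.037]
ee_rot: [0.0, 0.994, 0.111, -0.0]
contact_force: [-4.0, 1.6, 9.6]
width: -0.0001
gripper_force: 4.8
```

The force jumped to 9.6 N while the tool moved only 0.2 mm, so it's on the hard stop. I'll ease off the side load slightly and hold for 2 s.

>>> jog_arm(deltas=[0, 0, 0, -0.2, 0, 0, 0, 0, 0, 0, -0.3, 0, 0, 0, 0, 0, 0, -0.3, 0, 0, 0, 0, 0, 0, -0.3, 0, 0, 0, 0, 0, 0, -0.3, 0, 0, 0, 0, 0, 0, -0.3, 0, 0, 0, 0, 0, 0, -0.3, 0, 0, 0, 0, 0, 0, -0.3, 0, 0, 0, 0, 0, 0, -0.3, 0, 0, 0, 0, 0, 0, -0.3, 0, 0, 0, 0, 0, 0, -0.3, 0, 0, 0, 0, 0, 0, -0.3, 0, 0, 0, 0, 0, 0, -0.3, 0, 0, 0, 0, 0, 0, -0.3, 0, 0, 0, 0, 0, 0, -0.3, 0, 0, 0, 0, 0, 0, -0.3, 0, 0, 0, 0, 0, 0, -0.3, 0, 0, 0, 0, 0, 0, -0.3, 0, 0, 0, 0, 0, 0, -0.3, 0, 0, 0, 0, 0, 0, -0.3, 0])

```text
invalid input
```

>>> jog_arm(deltas=[0, 0, 0, -0.3, 0, 0, 0, 0, 0, 0, -0.3, 0, 0, 0, 0, 0, 0, -0.3, 0, 0, 0, 0, 0, 0, -0.3, 0, 0, 0, 0, 0, 0, -0.3, 0, 0, 0, 0, 0, 0, -0.3, 0, 0, 0, 0, 0, 0, -0.3, 0, 0, 0, 0, 0, 0, -0.3, 0, 0, 0, 0, 0, 0, -0.3, 0, 0, 0, 0, 0, 0, -0.3, 0, 0, 0, 0, 0, 0, -0.3, 0, 0, 0, 0, 0, 0, -0.3, 0, 0, 0, 0, 0, 0, -0.3, 0, 0, 0, 0, 0, 0, -0.3, 0, 0, 0, 0, 0, 0, -0.3, 0, 0, 0, 0, 0, 0, -0.3, 0, 0, 0, 0, 0, 0, -0.3, 0, 0, 0, 0, 0, 0, -0.3, 0, 0, 0, 0, 0, 0, -0.3, 0, 0, 0])

```text
clock: 7.05
position: [0.4584, -0.1957, 0.037]
ee_rot: [0.0, 0.994, 0.111, 0.0]
contact_force: [-2.8, 1.6, 9.5]
width: -0.0003
gripper_force: 4.5
```

>>> jog_arm(deltas=[0, 0, 0, 0, 0, 0, 0, 0, 0, 0, 0, 0, 0, 0, 0, 0, 0, 0, 0, 1, 0, 0, 0, 0, 0, 0, 3, 0, 0, 0, 0, 0, 0, 8, 0, 0, 0, 0, 0, 0, 18, 0, 0, 0, 0, 0, 0, 34, 0, 0, 0, 0, 0, 0, 54, 0, 0, 0, 0, 0, 0, 76, 0, 0, 0, 0, 0, 0, 98, 0, 0, 0, 0, -6, -6, 118, 0, 0, 0, 0, -20, -20, 136, 0, 0, 0, 0, -40, -40, 150, 0, 0, 0, 0, -60, -60, 160, 0, 0, 0, 0, -80, -80, 165, 0, 0, 0, 0, -95, -95, 165, 0, 0, 0, 0, -100, -100, 165, 0, 0, 0, 0, -100, -100, 165, 0, 0, 0, 0, -100, -100, 165, 0])

```text
clock: 8.95
position: [0.3587, -0.2953, 0.2014]
ee_rot: [-0.0, 0.994, 0.111, 0.0]
contact_force: [0.9, -1.2, -0.2]
width: -0.0001
gripper_force: 0.0
```

```bash
python3 - <<'E'
from h import *; from rig import manip,imaging
s=manip.get_state(); print({k:s[k] for k in('clock','position','contact_force')})
t=imaging.get_image('top'); b=imaging.get_image('side')
t0=cv2.imread('pics/top0.png'); b0=cv2.imread('pics/side0.png')
for n,i in(('top',t),('side',b)):
    uv,a=gold(i,(414,245) if n=='top' else (295,295)); print(n,uv,a)
f=lambda i,x,y:cv2.resize(i[y:y+100,x:x+130],(390,300),interpolation=2)
cv2.imwrite('pics/e.png',np.vstack([np.hstack([f(t0,350,195),f(t,350,195)]),np.hstack([f(b0,230,245),f(b,230,245)])]))
E
```

```text
{'clock': 8.95, 'position': array([ 0.35870646, -0.2953158 ,  0.20141511]), 'contact_force': array([ 0.94911815, -1.19858728, -0.21114047])}
top [413.475      244.65833333] 120.0
side [294.74829932 296.08163265] 147.0
```

View pics/e.png

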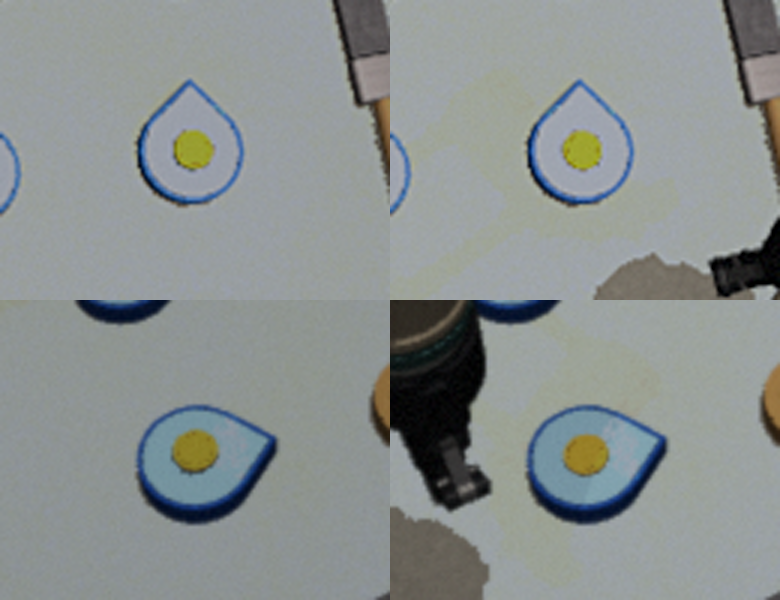

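The award outline hasn't moved: the tip is at the same pixels before and after. The medallion has sunk in the side view, from row 294.8 to 296.1, and the stop at TCP z = 0.037 m is the home height. I'm handing in.

```bash
python3 -c "
from rig import manip
print(manip.sign_off())"
```

```text
the job is handed in; nothing more can be done
None
```

The gold medallion is pressed home onto its hard stop and was held at about 9.5 N for just over 2 s. The arm then withdrew without visibly shifting the award, and the job was handed in at about 9 s.

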